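# Return the opened phones to their job trays

### The job

The three opened phones on the mat have their new batteries and must go back to their jobs: lay each one in the black tray that holds the back cover of its own colour, flat on the tray floor with the open side up, alongside the cover with its long sides roughly parallel to it and no part resting on it. Set the phones down, do not drop them, and leave the flux jar, the memory pack and the screwdriver where they are.

Things in the scene. Friction and masses are not known exactly. Their poses are not given: they have to be found in the camera images.
- phone_red: Loose phone with its back cover off, red frame (coloured rim and both ends) round a dark battery, a green board and silver shield cans; 126 long (x) x 60 wide (y) x 8.4 mm thick, inner parts up to 10 high, plain flat sides, about 0.14 kg. Lies on the 3 mm thick turquoise bench mat, open side up. Origin: centre of its underside; z up; camera end at +x.
- phone_white: Loose phone with its back cover off, white frame (coloured rim and both ends) round a dark battery, a green board and silver shield cans; 126 long (x) x 60 wide (y) x 8.4 mm thick, inner parts up to 10 high, plain flat sides, about 0.14 kg. Lies on the 3 mm thick turquoise bench mat, open side up. Origin: centre of its underside; z up; camera end at +x.
- phone_gold: Loose phone with its back cover off, gold frame (coloured rim and both ends) round a dark battery, a green board and silver shield cans; 126 long (x) x 60 wide (y) x 8.4 mm thick, inner parts up to 10 high, plain flat sides, about 0.14 kg. Lies on the 3 mm thick turquoise bench mat, open side up. Origin: centre of its underside; z up; camera end at +x.
- tray_red: Black open job tray with a thin red phone back cover in it (the trays are otherwise alike). 162 (x) x 176 (y) x 20 mm high, walls and floor 3, fixed to the bench. Origin: centre of its underside, at z = 0. The cover, 126 (along x) x 60 x 2 thick, is fixed on the floor, centre y = +52 (from +22 to +82). Free floor for the phone: y = -85 to +22 (middle -31), x = -78 to +78, 3 above the origin.
- tray_white: Black open job tray with a thin white phone back cover in it (the trays are otherwise alike). 162 (x) x 176 (y) x 20 mm high, walls and floor 3, fixed to the bench. Origin: centre of its underside, at z = 0. The cover, 126 (along x) x 60 x 2 thick, is fixed on the floor, centre y = +52 (from +22 to +82). Free floor for the phone: y = -85 to +22 (middle -31), x = -78 to +78, 3 above the origin.
- tray_gold: Black open job tray with a thin gold phone back cover in it (the trays are otherwise alike). 162 (x) x 176 (y) x 20 mm high, walls and floor 3, fixed to the bench. Origin: centre of its underside, at z = 0. The cover, 126 (along x) x 60 x 2 thick, is fixed on the floor, centre y = +52 (from +22 to +82). Free floor for the phone: y = -85 to +22 (middle -31), x = -78 to +78, 3 above the origin.
- flux_jar: Bystander: small amber jar with a yellow lid, 36 mm in diameter, 26 mm high, on the mat between phones. Origin: centre of its underside. To be left where it is.
- memory_pack: Bystander: pale clear clamshell with a green memory module, 76 (x) x 40 (y) x 10 mm high, on the mat between phones. Origin: centre of its underside. To be left where it is.
- screwdriver: Bystander: silver pen-shaped screwdriver lying on the bench left of the mat, 136 long along x (-65 to +71), 16 x 16 mm thick. Origin: on its underside, 15 towards the tip from the middle of the handle. To be left where it is.
There are look-alikes about, which are no part of the job. Of the things that look like the phone_white, take the one that is farthest to the robot's right at the start. There is more than one size of the phone_gold; the job needs the larger.

How it is judged:
At the end, for the whole second after the job is handed in: Each phone lies flat (0.02 rad), open side up, on the floor of its colour's tray beside the cover (tray frame: x within 18 mm of 0, y -56 to -10, origin under 4.5 mm up), within 0.2 rad of the cover's long side; released, at rest; jar, pack, screwdriver moved under 20 mm (x of phone_red in the frame of tray_red between -0.018 and 0.018 m and y of phone_red in the frame of tray_red between -0.056 and -0.01 m and z of phone_red in the frame of tray_red between 0 and 0.0045 m and angle between each of phone_red, phone_white, phone_gold's own z axis and vertical below 0.02 rad and angle between the x axis of phone_red and the x axis of tray_red, either way round below 0.2 rad and linear speed of each of phone_red, phone_white, phone_gold below 0.01 m/s and angular speed of each of phone_red, phone_white, phone_gold below 0.1 rad/s and contact force between the fingers and phone_red below 0.05 N and x of phone_white in the frame of tray_white between -0.018 and 0.018 m and y of phone_white in the frame of tray_white between -0.056 and -0.01 m and z of phone_white in the frame of tray_white between 0 and 0.0045 m and angle between the x axis of phone_white and the x axis of tray_white, either way round below 0.2 rad and contact force between the fingers and phone_white below 0.05 N and x of phone_gold in the frame of tray_gold between -0.018 and 0.018 m and y of phone_gold in the frame of tray_gold between -0.056 and -0.01 m and z of phone_gold in the frame of tray_gold between 0 and 0.0045 m and angle between the x axis of phone_gold and the x axis of tray_gold, either way round below 0.2 rad and contact force between the fingers and phone_gold below 0.05 N and distance of each of flux_jar, memory_pack, screwdriver from where it was at the start of the episode below 0.02 m); the robot touches nothing.
It fails at once if a phone dropped (moving faster than 0.5 m/s, as after a fall of 13 mm, with no finger on it) ((linear speed of phone_red above 0.5 m/s and contact force between the fingers and phone_red below 0.02 N) or (linear speed of phone_white above 0.5 m/s and contact force between the fingers and phone_white below 0.02 N) or (linear speed of phone_gold above 0.5 m/s and contact force between the fingers and phone_gold below 0.02 N)).
It fails at once if the flux jar, memory pack or screwdriver shifted by more than 20 mm (distance of any of flux_jar, memory_pack, screwdriver from where it was at the start of the episode above 0.02 m).
It also fails if it takes over 86 s, if anything falls off the work surface, if the arm or the gripper's body presses on something with over 40 N, if the wrist force passes 120 N, or if a joint passes its speed limit or range.

### The arm

A 6-joint arm with a two-finger parallel gripper is mounted at the origin on the work surface. World frame = base frame: x ahead of the robot, y to its left, z up, the work surface at z = 0. Lengths are in m, angles in rad, forces in N, time in s.
With the tool pointing down it reaches from about 0.325 to 0.9 m from the base axis. Payload 6.1 kg.
Tool frame: the origin (TCP) lies midway between the tips of the shut fingers; the grasp point (between the pads) lies 19 mm behind it; z points along the fingers, y is the line along which they close (so a half turn about z gives the same grasp; the last joint's range is limited). The gripper opens to 85 mm and grips with 20 to 120 N. Pads are 22 mm wide; open, the fingers measure 114 mm over their backs; the gripper's body (76 mm by 85 mm) begins 54 mm behind the grasp point. The pads swing forward as they close: fully open they stand 13 mm farther back than shut.
Start: joints at [-1.369, 0.22, 1.526, -0, 1.395, -0.126], TCP at [0.201, -0.592, 0.231] pointing down, gripper open.
Joint ranges: [-2.98, 2.98], [-0.91, 2.08], [0.09, 2.57], [-1.24, 4.39], [0.2, 2.65], [-2.68, 2.68]. Speed limits (rad/s): [2.57, 2.57, 3.01, 3.14, 3.14, 3.14].

### API

Orientations are given as [roll, pitch, yaw] about the fixed x, y, z axes, in that order (R = Rz(yaw) Ry(pitch) Rx(roll)).
In Python, from plant import movep, move_l, set_joints, gripper_to, hold, inverse_kinematics, observe, get_image, get_calibration, Unreachable, job_done gives the robot as it stands. Calls block until the motion is done:
- movep(position, orientation): joint-space move of the TCP to a pose.
- move_l(position, feed=0.15, rotation=None, max_force=None): straight line of the TCP; rotation=None keeps the orientation; feed is the mean speed in m/s. With max_force (N) it stops when the force on the tool has changed by that much, and returns True; else False.
- set_joints(angles): joint-space move.
- gripper_to(opening, f_grip=None): finger opening in m; f_grip is the grip in N (None keeps the last); returns when the fingers have stopped.
- hold(seconds).
- inverse_kinematics(position, orientation): joint angles nearest the present ones, or None.
- observe(): the state.
- get_image(name): name is "scene" or "top" or "wrist"; returns (picture, depth): 400x640x3 uint8, red, green, blue; 400x640 float32, m along the optical axis (not along the pixel's ray), 0 where there is no reading.
- get_calibration(name): a dict with "intrinsics" (3x3 intrinsics, pixels), "world_from_camera" (4x4, takes a point from camera to world coordinates). Camera axes: x right, y down, z forward; pixel columns grow to the right and rows downward; lengths in m; the calibration is good to about 2 mm. A picture is of the moment at which its call begins: read the wrist's pose just before it. get_calibration takes no time and is no camera call; for the wrist camera it gives the pose at the moment of the call.
A pose or a line that the arm cannot do raises Unreachable and nothing moves.
- job_done(): hands the job in; it is judged then, once.
The state is a dict: "time_s": time; "q": joint angles; "joint_velocities": joint speeds; "joint_torque": joint torques, N m; "eef_pos": TCP position; "tcp_rot": TCP orientation; "ft_force": force on the tool from outside, world axes, zero at the start; "torque": the same for the moment, N m; "opening": finger opening in m; "grasp_force": force on a finger pad.
Only numpy, scipy, OpenCV 4.12 (cv2) and the standard library are available. Lean on these libraries where they do the work, as an engineer would, in place of code of your own. Each camera call takes 0.05 s, during which the arm holds its last target. There are 200 camera calls.

## Working session

There is one attempt and no reset: what is moved stays moved. The work goes in short steps, each a Python script; the robot and the scene stay as the last script left them, time stands still between calls to the robot, and variables do not carry over. Pictures are saved under pics/ and viewed, at most 14 in all, crops included, and the job is handed in when it is done.

```bash
mkdir -p pics; python3 - <<'E'
from plant import *
import cv2,numpy as np
for n in("top","scene"):
    im,d=get_image(n); c=get_calibration(n)
    cv2.imwrite(f"pics/{n}0.png",im[:,:,::-1]); np.savez(f"pics/{n}0.npz",im=im,d=d,K=c["intrinsics"],T=c["world_from_camera"])
    print(n,np.round(c["intrinsics"],1).tolist(),np.round(c["world_from_camera"],3).tolist())
print(observe())
E
```

```text
top [[437.8, 0.0, 317.5], [0.0, 437.8, 197.6], [0.0, 0.0, 1.0]] [[-0.022, -0.994, 0.108, 0.481], [-0.999, 0.025, 0.021, 0.094], [-0.024, -0.107, -0.994, 1.339], [0.0, 0.0, 0.0, 1.0]]
scene [[374.0, 0.0, 314.2], [0.0, 374.0, 199.5], [0.0, 0.0, 1.0]] [[-0.742, 0.555, -0.377, 0.923], [0.671, 0.61, -0.422, 0.479], [-0.004, -0.566, -0.824, 0.761], [0.0, 0.0, 0.0, 1.0]]
{'time_s': 0.1, 'q': array([-1.36909649e+00,  2.21195287e-01,  1.52748860e+00,  2.30985025e-05,
        1.39470358e+00, -1.26070982e-01]), 'joint_velocities': array([ 2.48575120e-03, -3.00293053e-03, -3.28583961e-03, -1.33315532e-03,
       -9.04193316e-05, -2.06230868e-03]), 'joint_torque': array([ 2.64786351e-03, -4.98243248e+01, -3.90547264e+01, -9.01694966e-05,
        5.69873766e-03,  4.53094594e-05]), 'eef_pos': array([ 0.20111934, -0.59118251,  0.23028318]), 'tcp_rot': array([-3.13981495e+00, -2.48228060e-04,  3.27766527e-01]), 'ft_force': array([ 0.00767678,  0.31798826, -0.16851659]), 'torque': array([0.00824532, 0.00563762, 0.02300962]), 'grasp_force': 0.0, 'opening': 0.08546473208801823}
```

View pics/top0.png

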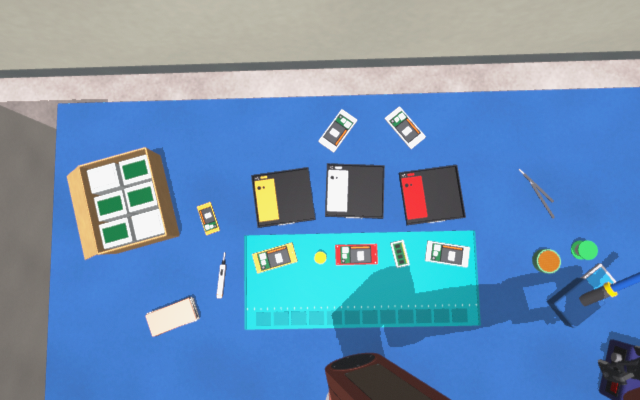

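View pics/scene0.png

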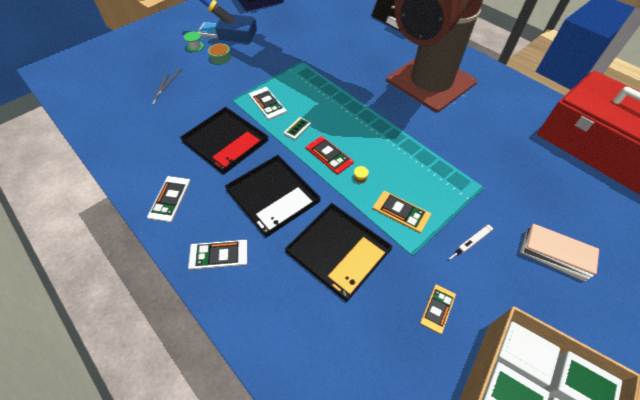

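The top picture is left-right aligned with the robot: image right is −y, the robot's right.

Candidates in the top view:
- **White:** (338,130) and (405,127) behind the trays, and (447,253) on the mat. The last is farthest right, so I choose it.
- **Gold:** (275,257) on the mat, and a smaller one at (207,218). I choose the one on the mat.
- **Red:** only (356,254).

The trays are yellow (283,197), white (354,190) and red (432,195), with their covers on the left (+y). The jar is at (320,257), the pack at (400,253) and the screwdriver at (222,275).

```bash
cat > h.py <<'E'
import numpy as np,cv2
def world(d,K,T):
    v,u=np.mgrid[:d.shape[0],:d.shape[1]]
    p=np.stack([(u-K[0,2])/K[0,0]*d,(v-K[1,2])/K[1,1]*d,d],-1)
    return p@T[:3,:3].T+T[:3,3]
def masks(im):
    h,s,v=cv2.split(cv2.cvtColor(im,cv2.COLOR_RGB2HSV).astype(int))
    return dict(red=((h<6)|(h>172))&(s>150)&(v>110),gold=(h>15)&(h<32)&(s>110)&(v>130),
                white=(s<40)&(v>170),black=(v<60))
def rect(m,W,zr,roi):
    """roi: world x0,x1,y0,y1 -> minAreaRect of the largest blob there: centre, long, short, yaw of long axis, z median, pixel"""
    X=W[...,0];Y=W[...,1];Z=W[...,2]
    k=(m&(X>roi[0])&(X<roi[1])&(Y>roi[2])&(Y<roi[3])&(Z>zr[0])&(Z<zr[1])).astype(np.uint8)
    k2=cv2.morphologyEx(k,cv2.MORPH_CLOSE,np.ones((5,5)))
    n,l,st,c=cv2.connectedComponentsWithStats(k2)
    if n<2: return None
    i=1+np.argmax(st[1:,4]); q=(l==i)&(k>0)
    P=W[q]; (cx,cy),(a,b),t=cv2.minAreaRect(P[:,:2].astype(np.float32)*1000)
    if a<b:a,b,t=b,a,t+90
    return dict(c=np.round([cx/1e3,cy/1e3],4),L=round(a,1),S=round(b,1),yaw=round(float(np.radians((t+90)%180-90)),3),z=round(float(np.median(P[:,2])),4),px=c[i].round())
E
python3 - <<'E'
from h import *
f=np.load("pics/top0.npz");W=world(f["d"],f["K"],f["T"]);M=masks(f["im"])
g=np.load("pics/scene0.npz");G=world(g["d"],g["K"],g["T"]);N=masks(g["im"])
px=dict(p_red=(356,254,'red'),p_white=(447,253,'white'),p_gold=(275,257,'gold'),small_gold=(207,218,'gold'),w2=(338,130,'white'),w3=(405,127,'white'),
 c_red=(413,195,'red'),c_white=(338,190,'white'),c_gold=(264,197,'gold'))
for n,(u,v,c) in px.items():
    w=W[v,u]; r=.085;roi=(w[0]-r,w[0]+r,w[1]-r,w[1]+r) if n[0]!='c' else (w[0]-r,w[0]+r,w[1]-.05,w[1]+.05)
    for A,B in((W,M),(G,N)): print(n,w.round(3),rect(B[c],A,(-.02,.03),roi))
for n,(u,v) in dict(red=(432,195),white=(354,190),gold=(283,197)).items():
    w=W[v,u];r=.11
    for A,B in((W,M),(G,N)): print("tray",n,w.round(3),rect(B['black']|B[n],A,(-.02,.035),(w[0]-r,w[0]+r,w[1]-r,w[1]+r)))
for u,v in((320,257),(400,253),(222,275),(300,290)):print(W[v,u].round(3))
E
```

```text
p_red [0.452 0.011 0.013] {'c': array([ 0.4513, -0.024 ]), 'L': 54.2, 'S': 51.0, 'yaw': -0.035, 'z': 0.0113, 'px': array([372., 254.])}
p_red [0.452 0.011 0.013] {'c': array([0.4526, 0.0117]), 'L': 126.2, 'S': 58.5, 'yaw': -1.558, 'z': 0.012, 'px': array([328., 156.])}
p_white [ 0.449 -0.261  0.01 ] {'c': array([ 0.4476, -0.2614]), 'L': 126.6, 'S': 59.2, 'yaw': 1.396, 'z': 0.0118, 'px': array([446., 253.])}
p_white [ 0.449 -0.261  0.01 ] {'c': array([ 0.4467, -0.2656]), 'L': 136.7, 'S': 60.7, 'yaw': 1.398, 'z': 0.0124, 'px': array([267., 103.])}
p_gold [0.449 0.254 0.017] {'c': array([0.4525, 0.2399]), 'L': 90.1, 'S': 55.9, 'yaw': -1.309, 'z': 0.0115, 'px': array([286., 251.])}
p_gold [0.449 0.254 0.017] {'c': array([0.4467, 0.2573]), 'L': 124.5, 'S': 61.1, 'yaw': -1.309, 'z': 0.0117, 'px': array([400., 213.])}
small_gold [0.572 0.464 0.002] {'c': array([0.5714, 0.4593]), 'L': 92.2, 'S': 43.1, 'yaw': 0.334, 'z': 0.0059, 'px': array([209., 217.])}
small_gold [0.572 0.464 0.002] {'c': array([0.5698, 0.4605]), 'L': 93.6, 'S': 43.4, 'yaw': 0.321, 'z': 0.0065, 'px': array([437., 311.])}
w
[... 1577 characters left out ...]
2.5, 'yaw': -1.46, 'z': 0.0051, 'px': array([224., 140.])}
tray white [0.647 0.01  0.001] {'c': array([0.6555, 0.0607]), 'L': 144.6, 'S': 68.3, 'yaw': -0.13, 'z': 0.0051, 'px': array([337., 189.])}
tray white [0.647 0.01  0.001] {'c': array([0.6435, 0.0106]), 'L': 178.2, 'S': 161.7, 'yaw': 1.513, 'z': 0.0047, 'px': array([272., 195.])}
tray gold [0.63  0.228 0.006] {'c': array([0.6274, 0.2651]), 'L': 154.2, 'S': 98.4, 'yaw': 0.114, 'z': 0.005, 'px': array([266., 198.])}
tray gold [0.63  0.228 0.006] {'c': array([0.629 , 0.2296]), 'L': 175.9, 'S': 161.9, 'yaw': -1.454, 'z': 0.0044, 'px': array([338., 251.])}
[0.446 0.119 0.026]
[ 0.452 -0.121  0.013]
[0.399 0.414 0.015]
[ 0.348  0.182 -0.   ]
```

```bash
python3 - <<'E'
from plant import *
from h import *
P=dict(white=(.4475,-.2625,1.397),red=(.4515,.0117,1.58),gold=(.448,.2565,-1.309))
for n,t in P.items():
    for k in(-1,0,1):
        y=t[2]+k*np.pi
        if abs(y)<4.7:
            q=inverse_kinematics(t[:2]+(.02,),[np.pi,0,y]); print(n,round(y,2),None if q is None else np.round(q,2))
for n,t in dict(red=(.626,-.252,.11),white=(.6425,-.02,-.05),gold=(.6255,.199,.115)).items():
    for k in(-1,0,1):
        q=inverse_kinematics(t[:2]+(.02,),[np.pi,0,t[2]+k*np.pi]); print('T',n,k,None if q is None else np.round(q,2))
movep([.4475,-.2625,.2],[np.pi,0,1.397-np.pi])
c=get_calibration("wrist");im,d=get_image("wrist")
W=world(d,c["intrinsics"],c["world_from_camera"]);M=masks(im)
print(rect(M['white'],W,(-.02,.03),(.36,.54,-.35,-.18)),observe()["time_s"],observe()["q"].round(2))
print(W[::100,::160].round(2).tolist())
cv2.imwrite("pics/w1.png",im[:,:,::-1])
E
```

```text
white -1.74 [-0.68  0.23  1.95 -0.    0.96  2.63]
white 1.4 [-0.68  0.23  1.95  0.    0.96 -0.51]
white 4.54 [-0.68  0.23  1.95 -0.    0.96  2.63]
red -1.56 None
red 1.58 [-0.15  0.09  2.12 -0.    0.94 -0.16]
gold -4.45 [ 0.37  0.23  1.96 -0.    0.96  0.11]
gold -1.31 None
gold 1.83 [ 0.37  0.23  1.96 -0.    0.96  0.11]
T red -1 [-0.5   0.55  1.52  0.    1.07 -2.18]
T red 0 [-0.5   0.55  1.52 -0.    1.07  0.96]
T red 1 [-0.5   0.55  1.52  0.    1.07 -2.18]
T white -1 [-0.15  0.48  1.62  0.    1.04 -1.67]
T white 0 [-0.15  0.48  1.62 -0.    1.04  1.47]
T white 1 [-0.15  0.48  1.62  0.    1.04 -1.67]
T gold -1 [ 0.19  0.51  1.58  0.    1.05 -1.5 ]
T gold 0 [ 0.19  0.51  1.58 -0.    1.05  1.64]
T gold 1 [ 0.19  0.51  1.58  0.    1.05 -1.5 ]
{'c': array([ 0.446 , -0.2626]), 'L': 125.3, 'S': 59.5, 'yaw': 1.397, 'z': 0.0108, 'px': array([322., 177.])} 2.4917 [-0.68 -0.01  1.84 -0.    1.32  2.63]
[[[0.75, -0.52, -0.0], [0.59, -0.49, -0.0], [0.42, -0.46, -0.0], [0.25, -0.43, -0.0]], [[0.8, -0.42, -0.0], [0.62, -0.39, -0.0], [0.43, -0.36, -0.0], [0.25, -0.32, 0.0]], [[0.86, -0.31, -0.0], [0.66, -0.27, 0.0], [0.45, -0.24, 0.01], [0.26, -0.2, 0.0]], [[0.93, -0.17, -0.0], [0.5, -0.28, 0.27], [0.48, -0.1, 0.01], [0.4, -0.27, 0.27]]]
```

View pics/w1.png

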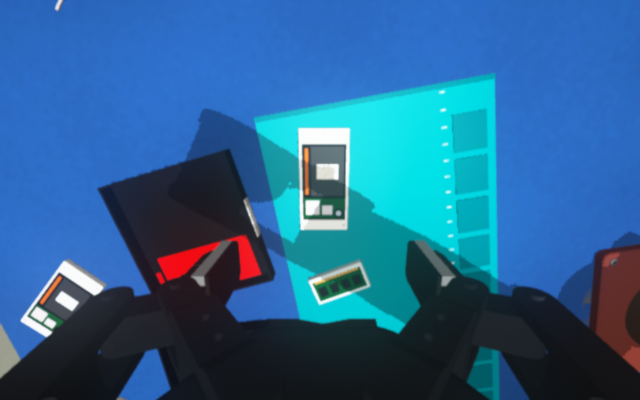

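The wrist view shows the white phone on the mat at (325,178), with the pack at (339,284) and the red tray at left. Its size, 125×60 mm, and its height match. I'll refine the trays offline and then pick the white phone, sensing the mat with a touch.

```bash
python3 - <<'E'
from h import *
for nm in("top0","scene0"):
    f=np.load(f"pics/{nm}.npz");W=world(f["d"],f["K"],f["T"]);M=masks(f["im"]);im=f["im"].astype(int)
    dark=(im.max(2)<100)&(im.max(2)-im.min(2)<40)
    for n,c in dict(red=(.6257,-.2217),white=(.6435,.0106),gold=(.629,.2296)).items():
        print(nm,n,rect(dark|M[n],W,(-.02,.035),(c[0]-.105,c[0]+.105,c[1]-.11,c[1]+.11)))
E
cat >> h.py <<'E'
from plant import *
D=lambda y:[np.pi,0,y]
def pick(x,y,yaw,touch=True,zt=None):
    gripper_to(.072,60); movep([x,y,.09],D(yaw)); move_l([x,y,.03],.1)
    if zt is None:
        hit=move_l([x,y,-.015],.02,max_force=6); zt=observe()["eef_pos"][2]; print("touch",hit,zt,observe()["ft_force"].round(1))
    z=zt+.0035; move_l([x,y,z],.03 if touch else .1); gripper_to(.0,60)
    o=observe(); print("grip",o["opening"],o["grasp_force"],o["ft_force"].round(1),o["eef_pos"].round(4))
    move_l([x,y,z+.08],.1); o=observe(); print("lifted",o["opening"],o["grasp_force"],o["ft_force"].round(1),o["time_s"])
    return z
E
python3 - <<'E'
from h import *
print(pick(.447,-.2625,1.397))
im,d=get_image("wrist");cv2.imwrite("pics/w2.png",im[:,:,::-1])
E
```

```text
top0 red {'c': array([ 0.6256, -0.2226]), 'L': 176.1, 'S': 160.7, 'yaw': -1.464, 'z': 0.0039, 'px': array([432., 195.])}
top0 white {'c': array([0.6429, 0.0092]), 'L': 171.7, 'S': 161.7, 'yaw': 1.519, 'z': 0.0039, 'px': array([355., 191.])}
top0 gold {'c': array([0.6291, 0.2279]), 'L': 174.0, 'S': 160.5, 'yaw': -1.454, 'z': 0.0038, 'px': array([283., 197.])}
scene0 red {'c': array([ 0.6256, -0.2219]), 'L': 179.0, 'S': 162.6, 'yaw': -1.463, 'z': 0.0051, 'px': array([224., 139.])}
scene0 white {'c': array([0.6435, 0.0104]), 'L': 178.8, 'S': 161.7, 'yaw': 1.513, 'z': 0.0047, 'px': array([272., 195.])}
scene0 gold {'c': array([0.6289, 0.2297]), 'L': 176.0, 'S': 162.1, 'yaw': -1.452, 'z': 0.0044, 'px': array([338., 251.])}
touch True -0.005312401098488913 [-1.9  1.5  5.9]
grip 0.058401437601123915 64.86313691362739 [0.5 0.  3.8] [ 0.4474 -0.2628 -0.0014]
lifted 0.0579960169996733 64.2490553855896 [ 0.8 -0.7 -1.2] 9.2833
-0.0018124010984889127
```

View pics/w2.png

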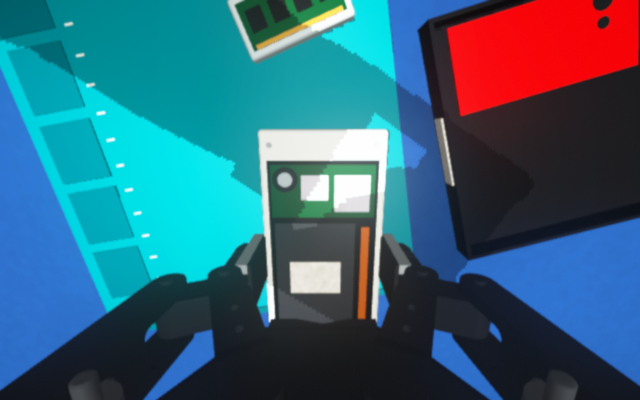

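The white phone is gripped squarely at (325,260) with the memory pack clear, and the weight reading fits. Next I'll place it in the white tray.

```bash
cat >> h.py <<'E'
T=dict(red=(.6256,-.2222,.108),white=(.6432,.0099,-.055),gold=(.629,.2289,.117))
def place(n,zp,dx=0):
    tx,ty,a=T[n]; x=tx+.031*np.sin(a)+dx*np.cos(a); y=ty-.031*np.cos(a)+dx*np.sin(a)
    movep([x,y,.10],D(a)); move_l([x,y,zp+.012],.12)
    hit=move_l([x,y,zp-.006],.02,max_force=4); o=observe(); print("down",hit,o["eef_pos"].round(4),o["ft_force"].round(1))
    gripper_to(.070); z=o["eef_pos"][2]; hold(.2); move_l([x,y,z+.03],.06); move_l([x,y,.10],.15)
    print("t",observe()["time_s"])
E
python3 - <<'E'
from h import *
place("white",-.0018)
c=get_calibration("wrist");im,d=get_image("wrist");cv2.imwrite("pics/w3.png",im[:,:,::-1])
im,d=get_image("top");c=get_calibration("top");W=world(d,c["intrinsics"],c["world_from_camera"])
tx,ty,a=T["white"];R=np.array([[np.cos(a),-np.sin(a)],[np.sin(a),np.cos(a)]]);W[...,:2]=(W[...,:2]-[tx,ty])@R
print(rect(masks(im)['white'],W,(-.02,.03),(-.08,.08,-.083,.018)))
E
```

```text
down True [ 0.6415 -0.021  -0.0013] [-0.2 -0.1  5.1]
t 14.3417
{'c': array([-0.0456, -0.0353]), 'L': 46.1, 'S': 30.6, 'yaw': -1.533, 'z': 0.0111, 'px': array([366., 208.])}
```

View pics/w3.png

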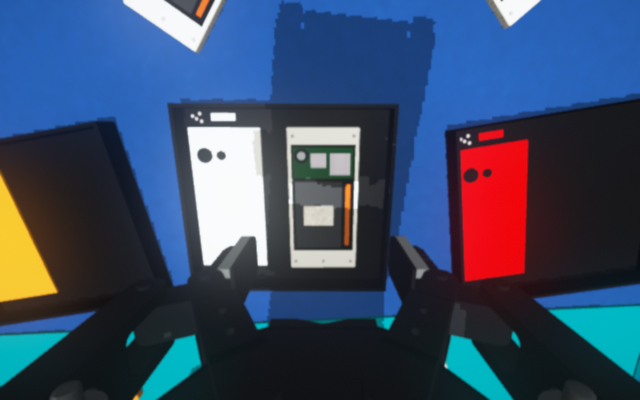

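The white phone lies flat at (323,197), parallel to its cover at (230,195) and clear of it. Red is next, with a wrist measurement before the grasp.

```bash
cat >> h.py <<'E'
def look(n,x,y,yaw):
    movep([x,y,.2],D(yaw)); c=get_calibration("wrist"); im,d=get_image("wrist")
    r=rect(masks(im)[n],world(d,c["intrinsics"],c["world_from_camera"]),(-.02,.03),(x-.085,x+.085,y-.085,y+.085))
    print(r); cv2.imwrite(f"pics/look_{n}.png",im[:,:,::-1]); return r
def job(n,x,y,yaw):
    r=look(n,x,y,yaw); e=(r["yaw"]-yaw+np.pi/2)%np.pi-np.pi/2
    assert abs(r["L"]-126)<4 and abs(r["S"]-60)<3 and abs(e)<.06 and np.hypot(*(r["c"]-[x,y]))<.008
    z=pick(*((r["c"]+[x,y])/2),yaw+e,zt=-.0053)
    assert .054<observe()["opening"]<.064
    place(n,z); im,d=get_image("wrist"); cv2.imwrite(f"pics/done_{n}.png",im[:,:,::-1])
E
python3 - <<'E'
from h import *
job("red",.452,.0117,1.58)
E
```

```text
{'c': array([0.4501, 0.0091]), 'L': 123.0, 'S': 58.0, 'yaw': -1.565, 'z': 0.0108, 'px': array([323., 179.])}
grip 0.0581341500216832 64.71838474273682 [-0.6 -0.3  5.5] [ 0.4516  0.0103 -0.0011]
lifted 0.05838607152627603 64.2839241027832 [ 0.1  0.2 -1.8] 19.85
down True [ 0.6289 -0.253  -0.001 ] [-0.1  0.4  4.3]
t 24.3333
```

```bash
python3 - <<'E'
from h import *
job("gold",.4475,.2568,1.83)
set_joints([0,-.3,1.5,0,1.4,0]) if 0 else movep([.45,.0,.35],D(1.58))
for n in("top","scene"):
    im,d=get_image(n); cv2.imwrite(f"pics/{n}1.png",im[:,:,::-1])
    c=get_calibration(n);W=world(d,c["intrinsics"],c["world_from_camera"])
    for k,(tx,ty,a) in T.items():
        V=W.copy();R=np.array([[np.cos(a),-np.sin(a)],[np.sin(a),np.cos(a)]]);V[...,:2]=(W[...,:2]-[tx,ty])@R
        print(n,k,rect(np.ones(d.shape,bool),V,(.0085,.03),(-.074,.074,-.079,.02)))
a=cv2.imread("pics/done_red.png");b=cv2.imread("pics/done_gold.png")
cv2.imwrite("pics/done.png",cv2.resize(np.vstack([a[:300],b[:300]]),(640,600)))
E
```

```text
{'c': array([0.4451, 0.2559]), 'L': 123.8, 'S': 58.6, 'yaw': -1.309, 'z': 0.0108, 'px': array([321., 176.])}
grip 0.05793082847613715 64.91332411766052 [-0.5 -0.6  4.4] [ 0.447   0.2566 -0.001 ]
lifted 0.057868776040304076 64.29804682731628 [-0.6 -0.7 -2.5] 30.325
down True [ 0.6326  0.1981 -0.001 ] [0.2 0.5 4.8]
t 34.9667
top red {'c': array([ 0.0007, -0.0276]), 'L': 125.6, 'S': 93.2, 'yaw': -0.013, 'z': 0.0121, 'px': array([440., 193.])}
top white {'c': array([-0.0015, -0.0259]), 'L': 145.2, 'S': 86.0, 'yaw': -0.083, 'z': 0.0121, 'px': array([364., 191.])}
top gold {'c': array([ 0.0013, -0.0274]), 'L': 133.5, 'S': 81.6, 'yaw': -0.051, 'z': 0.0122, 'px': array([292., 195.])}
scene red {'c': array([-0.0007, -0.0291]), 'L': 126.9, 'S': 63.7, 'yaw': -0.007, 'z': 0.0125, 'px': array([217., 134.])}
scene white {'c': array([ 0.0003, -0.0296]), 'L': 126.6, 'S': 62.0, 'yaw': 0.01, 'z': 0.0124, 'px': array([264., 186.])}
scene gold {'c': array([ 0.0005, -0.0303]), 'L': 126.6, 'S': 60.7, 'yaw': -0.001, 'z': 0.0123, 'px': array([327., 242.])}
```

View pics/done.png

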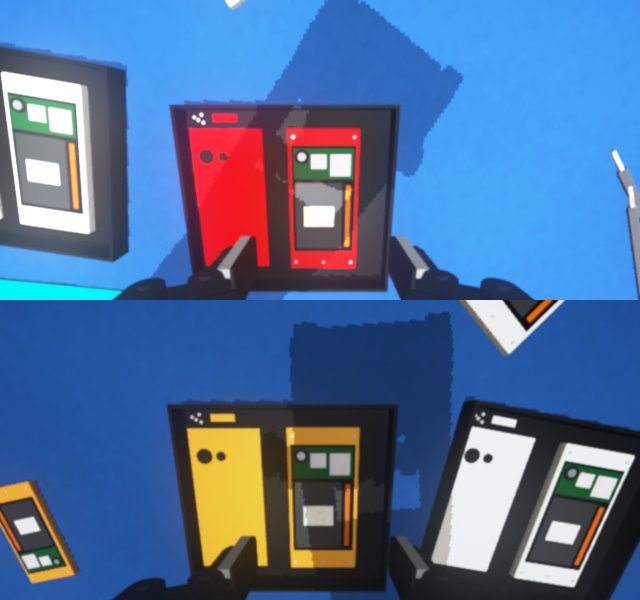

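View pics/scene1.png

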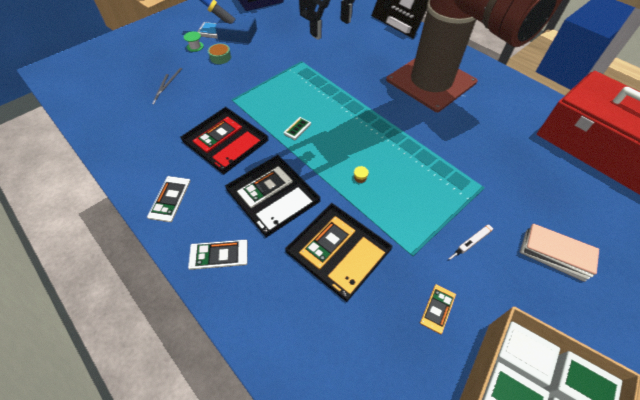

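All three phones lie flat beside their own covers: red at (217,134), white at (264,186) and gold at (327,242) in the scene view. They sit within about 2 mm of target with tops at 12 mm. The jar (361,174), pack (297,127) and screwdriver (470,242) have not moved.

```bash
python3 -c "
from plant import *
print(job_done(),observe()['time_s'])"
```

```text
the job is handed in; nothing more can be done
the job is handed in; nothing more can be done
```

I set the red, white and gold phones down flat beside the covers of their own colours and left the jar, pack and screwdriver in place; the job is handed in, about 37 s into the 86 s allowed, but no verdict came back.

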